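Open the marking jig and set the rule against the template

ROBOT

A 6-joint arm with a two-finger parallel gripper is mounted at the origin on a cart in front of the work surface, level with it; the furniture and walls round the work are solid. World frame = base frame: x ahead of the robot, y to its left, z up, the work surface at z = 0. Lengths are in m, angles in rad, forces in N, time in s.
With the tool pointing down it reaches from about 0.35 to 0.875 m from the base axis. Payload 4.2 kg.
Tool frame: the origin (TCP) lies at the centre of the arm's flange, where the gripper is bolted on; the fingertips stand 182 mm ahead of it and the grasp point (between the pads) lies 164 mm ahead of it; z points along the fingers, y is the line along which they close (so a half turn about z gives the same grasp; the last joint's range is limited). The gripper opens to 87 mm and grips with 3 to 60 N. Pads are 19 mm wide; open, the fingers measure 117 mm over their backs; the gripper's body (75 mm by 190 mm) begins 51 mm behind the grasp point.
Start: joints at [1.419, 0.385, 0.008, 0, -1.194, -0.259], TCP at [0.25, 0.573, 0.405] pointing down, gripper open.
Joint ranges: [-3.14, 3.14], [-1.21, 2.06], [-1.07, 1.41], [-3.16, 2.05], [-2.99, -0.16], [-3.1, 3.1]. Speed limits (rad/s): [2.79, 2.79, 3.14, 3.14, 3.14, 3.14].

INTERFACE

Orientations are given as a 3x3 rotation matrix whose columns are the frame's x, y, z axes.
In Python, from cell import telemetry, read_camera, calibration, hand_in gives the robot as it stands.
- The arm moves only by the tool drive_tool, never from a script. Its arguments are lists of equal length, an entry for each row: "translation": the shift along the tool's x, y, z in mm, a list of three; "turn": the turn about the tool's z in degrees. A call has 1 to 5 rows; each row is the pose to reach, as a shift and turn from the pose commanded when the call began, along the tool's axes at that moment; what a row does not reach only later rows make up. A row lasts 1/12 s, in which the tool goes at most 41.7 mm and 7.16 degrees, less where a joint would pass 70% of its speed; a pose out of reach is approached as far as the arm can. A call with a gripper value outside its range is refused whole. "fingers" is the finger opening in mm, from 0 to 87, set as the call begins (left out, the last holds). The fingers move at their own pace and stop on an object; the grip force is fixed at half the most. Time passes only in rows, so rows that repeat a pose let the fingers close. It gives the time, the measured TCP pose, the force, the opening and the grip force at its end, in the units of the state.
- telemetry.read_state(): the state, without advancing time (a new reading comes with each control period).
- read_camera(name): name is "scene" or "top" or "wrist"; returns the picture (480x640x3 uint8, blue, green, red); there is no depth.
- calibration(name): a dict with "K" (3x3 intrinsics, pixels), "dist" ([k1, k2, p1, p2, k3] as OpenCV has them; the pictures are not rectified), "position" and "orientation" of the camera in the world. Camera axes: x right, y down, z forward; pixel columns grow to the right and rows downward; lengths in m; the calibration is good to about 2 mm. A picture is of the moment at which its call begins: read the wrist's pose just before it. calibration takes no time and is no camera call; for the wrist camera it gives the pose at the moment of the call.
- hand_in(): hands the job in; it is judged then, once.
The state is a dict: "time_s": time; "joints": joint angles; "joint_velocities": joint speeds; "tau": joint torques, N m; "tool_pos": TCP position; "orientation": TCP orientation; "ft_force": force on the tool from outside, world axes, zero at the start; "wrist_torque": the same for the moment, N m; "grip_width": finger opening in m; "grasp_force": force on a finger pad.
Only numpy, scipy, OpenCV 4.12 (cv2) and the standard library are available. Lean on these libraries where they do the work, as an engineer would, in place of code of your own. Each camera call takes 0.05 s, during which the arm holds its last target. There are 200 camera calls.

TASK

Press the red button so that the lid of the blue marking jig springs fully open. Then take the steel rule with the black grip from its sloped rest and lay it flat on the bed of the jig, one long edge flush along the red-striped edge of the wooden template and about centred on it; leave the lid open, and the red and green thread spools and the roll of masking tape roughly where they are.

Things in the scene. Friction and masses are not known exactly. Their poses are not given: they have to be found in the camera images.
- jig: Marking jig, fixed: grey base slab 180 x 190 mm on feet, its flat top is the bed, 24 mm above the work surface. Origin on the work surface, z up; the slab reaches from x = -95 mm (front, button side) to +85 mm, y = -95 to +95 mm. A rear wall at x = 75 to 85 mm rises 20 mm above the bed; a latch block stands 11 mm above the bed at x = -53 to -33, y = -75 to -45 mm.
- jig_lid (a joint): Angle of the lid, 0 = shut and latched, 1.9 rad = open at its stop. Shallow blue frame with a clear window, 110 x 184 x 18 mm, covering the template; hinged along the jig's y at x = +78 mm, 42 mm above the work surface. It cannot be lifted while latched; once released a weak spring (0.1 to 0.2 N m) swings it up and back within about a second and holds it there.
- release_top (a point): Centre of the top of the round red release button (28 mm across, in a round black housing 44 mm across), 46 mm above the work surface, at x = -73, y = -60 mm of the jig, its front right corner. Press it straight down.
- release (a joint): Travel of the release button, 0 = up, 0.006 m = fully down; a spring returns it, about 5 N fully down. The catch lets go at about 4 to 5 mm of travel.
- template: Wooden pattern template 44 x 130 x 8 mm, held fast on the bed, a little askew to the jig. Origin at the centre of its underside, on the bed (24 mm above the work surface), z up, y along its length. The red-striped edge is the long face at x = -22 mm, the side toward the button and the robot.
- rule: Loose steel rule, 0.14 kg: flat plate 32 (x) x 160 (y) x 4 (z) mm; on its middle a black block grip 14 (x) x 56 (y) mm, from z = 4 to 48 mm. Origin at the centre of the plate's underside. At the start it lies on the sloped rest, turned 35 degrees about its y, its grip pointing up and to the robot's left. Laid flush, its origin is at x = -38 mm (22 + 16) of the template's frame.
- rest: Wooden sloped rest for the rule, fixed, 70 x 130 mm, about 57 mm high at the back; its face slopes by 35 degrees, high at the back (+x), with a low lip (6 mm) along the lower edge at the front (-x). Origin on the work surface under the middle of the slope, z up. It stands on the left, its front turned to the robot's left.
- thread_red: Bystander: spool of red thread standing, 62 mm high, 33 mm across; origin at the foot near its edge.
- thread_green: Bystander: spool of green thread standing, 62 mm high, 33 mm across; origin at the foot near its edge.
- masking_tape: Bystander: roll of masking tape lying flat, 97 mm across, 25 mm high; origin at the centre of its underside.

How it is judged:
On the way, in this order (a step that is already met when the one before it is completed fails the run):
1. the lid has sprung open to its stop, the rule still on its rest (value of joint jig_lid above 1.75 rad and z of rule in the frame of rest above 0.02 m and horizontal distance between rule and rest below 0.03 m), for 0.2 s.
2. the rule has been lifted off its rest (distance of rule from where it was at the start of the episode above 0.06 m and contact force between rule and rest below 0.01 N), for 0.2 s.
At the end, for the whole second after the job is handed in: The lid stands open at its stop (beyond 1.75 rad); the rule lies still and flat on the bed of the jig (within 0.04 rad), grip up, one long edge against the red-striped edge of the template: middle of the gap under 2.5 mm, parallel within 0.03 rad, middles within 20 mm of one another along the edge (value of joint jig_lid above 1.75 rad and angle between rule's own z axis and vertical below 0.04 rad and z of rule in the frame of template between -0.003 and 0.003 m and x of rule in the frame of template between -0.0405 and -0.036 m and y of rule in the frame of template between -0.02 and 0.02 m and angle between the y axis of rule and the y axis of template, either way round below 0.03 rad and linear speed of rule below 0.01 m/s); the robot touches nothing.
It fails at once if a bystander (red or green thread spool, masking tape) is moved by more than 40 mm or knocked over (distance of any of thread_red, thread_green, masking_tape from where it was at the start of the episode above 0.04 m or angle between any of thread_red, thread_green's own z axis and vertical above 0.5 rad).
It also fails if it takes over 58 s, if anything falls off the work surface, if the arm or the gripper's body presses on something with over 40 N, if the wrist force passes 120 N, or if a joint passes its speed limit or range.

## Working session

There is one attempt and no reset: what is moved stays moved. The work goes in short steps, Python scripts to look and compute and a tool call to move; the robot and the scene stay as the last step left them, time stands still between calls to the robot, and variables do not carry over. Pictures are saved under pics/ and viewed, at most 10 in all, crops included, and the job is handed in when it is done.

Besides the shell and the picture viewer there is one more tool, called after "Request:" as name(argument=value, ...) on one line, values as JSON. drive_tool: Moves the arm, as the interface text tells. Its arguments: {"type":"object","properties":{"translation":{"type":"array"},"turn":{"type":"array"},"fingers":{"type":"number"}},"required":["translation","turn"]}

```bash
mkdir -p pics; cat > h.py <<'E'
import numpy as np, cv2
from cell import telemetry, read_camera, calibration, hand_in
def ray(cal,uv):
    p=cv2.undistortPoints(np.array([[uv]],float),np.array(cal["K"]),np.array(cal["dist"]))[0,0]
    return np.array(cal["position"]),np.array(cal["orientation"])@np.array([p[0],p[1],1])
def at_z(cal,uv,z):
    o,d=ray(cal,uv); return o+d*(z-o[2])/d[2]
def proj(cal,P):
    R=np.array(cal["orientation"]);t=-R.T@np.array(cal["position"])
    return cv2.projectPoints(np.array(P,float).reshape(-1,3),cv2.Rodrigues(R.T)[0],t,np.array(cal["K"]),np.array(cal["dist"]))[0][:,0]
E
python3 - <<'E'
from h import *
for n in("top","scene"):
    c=calibration(n);print(n,np.round(c["position"],3),np.round(c["orientation"],2).tolist())
    cv2.imwrite(f"pics/{n}0.png",read_camera(n))
s=telemetry.read_state();print(s["time_s"],s["tool_pos"],np.round(s["orientation"],3).tolist())
E
```

```text
top [0.364 0.036 1.343] [[-0.02, -0.99, 0.17], [-1.0, 0.02, -0.01], [0.01, -0.17, -0.99]]
scene [ 0.159 -0.403  0.657] [[0.7, -0.51, 0.5], [-0.71, -0.49, 0.51], [-0.02, -0.71, -0.71]]
0.1 [0.24948787 0.5728467  0.4037622 ] [[0.917, -0.399, -0.001], [-0.399, -0.917, -0.002], [0.0, 0.002, -1.0]]
```

View pics/top0.png

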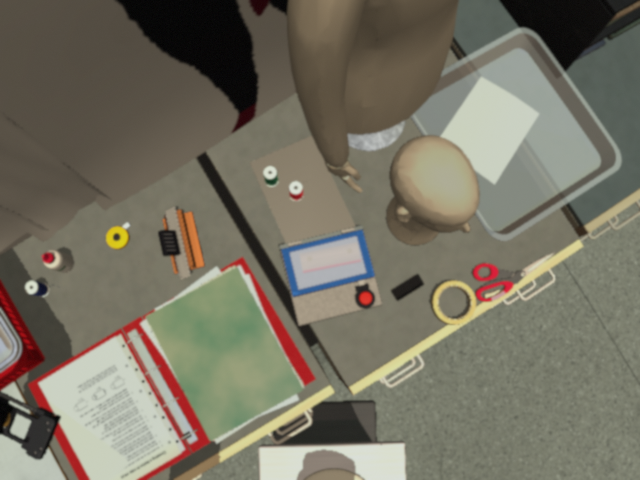

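View pics/scene0.png

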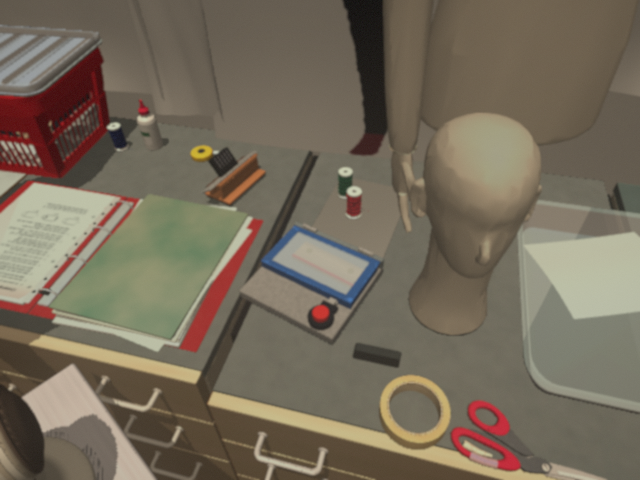

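The top view shows the red button at about (366,298), slab corners at (301,325) and (380,302), the rule's black grip near (168,243), the orange rest near (190,240), and a mannequin head to the right of the jig. The scene view agrees with this. I'll localise these next.

```bash
python3 - <<'E'
from h import *
c=calibration("top");s=calibration("scene")
for n,uv,z in[("button",(366,298),.046),("slab fl",(301,325),.024),("slab fr",(380,302),.024),("lid bl",(281,245),.06),("lid br",(367,231),.06),("lid fl",(295,296),.06),("lid fr",(374,275),.06),("grip",(168,243),.08),("rule far",(171,208),.04),("rule near",(182,275),.04),("rest farR",(188,211),.057),("rest nearR",(202,265),.057),("head base",(412,235),0),("red",(296,189),.062),("green",(270,175),.062)]:
    print(n,np.round(at_z(c,uv,z),3))
print("scene button",np.round(at_z(s,(321,313),.046),3))
im=cv2.imread("pics/top0.png");a=cv2.resize(im[195:295,120:220],(500,500),interpolation=3)
im=cv2.imread("pics/scene0.png");b=cv2.resize(im[130:210,190:270],(500,500),interpolation=3)[:,:290]
cv2.imwrite("pics/crop0.png",np.hstack([a,b]))
E
```

```text
button [ 0.466 -0.082  0.046]
slab fl [0.412 0.059 0.024]
slab fr [ 0.458 -0.115  0.024]
lid bl [0.583 0.098 0.06 ]
lid br [ 0.61  -0.088  0.06 ]
lid fl [0.473 0.07  0.06 ]
lid fr [ 0.514 -0.1    0.06 ]
grip [0.59  0.339 0.08 ]
rule far [0.676 0.343 0.04 ]
rule near [0.525 0.317 0.04 ]
rest farR [0.664 0.302 0.057]
rest nearR [0.544 0.27  0.057]
head base [ 0.61  -0.197  0.   ]
red [0.707 0.064 0.062]
green [0.74  0.12  0.062]
scene button [ 0.461 -0.084  0.046]
```

View pics/crop0.png

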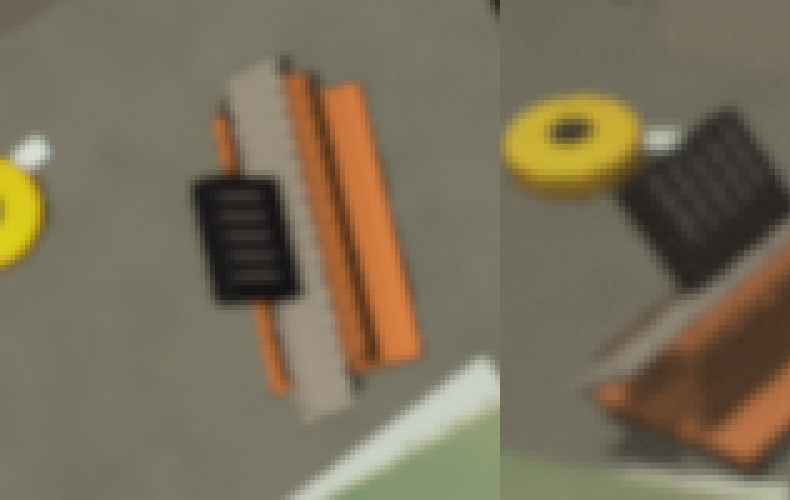

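The crop shows the rule on the slope. Its grip points left and up, and its long axis runs close to world x. Both cameras put the button at about (0.464, -0.083), with the jig yawed about 13.5°. I'll close the fingers and head for a point above the button.

Request:
drive_tool(translation=[[28,31,0],[56,62,0],[84,93,0],[112,124,0],[138,155,0]], turn=[0,0,0,0,0], fingers=0)

```text
time_s: 0.52
tool_pos: [0.3144, 0.3737, 0.4042]
orientation: [[0.917, -0.399, -0.0], [-0.399, -0.917, -0.001], [-0.0, 0.001, -1.0]]
ft_force: [1.3, 0.2, -0.5]
grip_width: 0.0616
grasp_force: 0.0
```

Request:
drive_tool(translation=[[28,31,0],[56,62,0],[84,93,0],[112,124,0],[138,155,0]], turn=[0,0,0,0,0])

```text
time_s: 0.93
tool_pos: [0.3787, 0.1765, 0.4047]
orientation: [[0.917, -0.399, -0.0], [-0.399, -0.917, 0.0], [-0.0, 0.0, -1.0]]
ft_force: [1.1, -0.2, -0.5]
grip_width: 0.0283
grasp_force: 0.0
```

Request:
drive_tool(translation=[[28,31,0],[56,62,0],[84,93,0],[112,124,0],[130,145,0]], turn=[-7,-14,-21,-28,-35])

```text
time_s: 1.35
tool_pos: [0.4327, 0.0167, 0.4047]
orientation: [[0.995, 0.099, -0.0], [0.099, -0.995, 0.0], [-0.0, -0.0, -1.0]]
ft_force: [0.1, 0.2, 0.5]
grip_width: 0.0018
grasp_force: 0.0
```

```bash
python3 - <<'E'
from h import *
c=calibration("wrist");im=read_camera("wrist")
cv2.imwrite("pics/w1.png",im)
np.save("w1.npy",c,allow_pickle=True)
print(np.round(c["position"],3),np.round(c["orientation"],2).tolist())
s=telemetry.read_state();print(s["tool_pos"],np.round(s["orientation"],3)[:2].tolist())
print(proj(c,[[.464,-.083,.046]]))
E
```

```text
[0.515 0.024 0.384] [[0.1, -0.95, -0.3], [-1.0, -0.09, -0.03], [-0.0, 0.3, -0.95]]
[0.43365092 0.01343297 0.40449986] [[0.995, 0.101, -0.001], [0.101, -0.995, -0.002]]
[[447.02618984 182.03200483]]
```

View pics/w1.png

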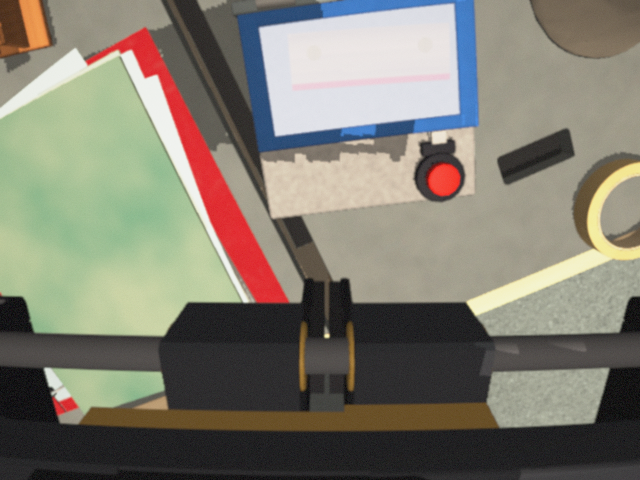

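The wrist view has the button at (444,180), within 3 px of the prediction. The front slab corners are at (273,217) and (475,193), and the red stripe shows through the window from (293,87) to (450,77).

```bash
cat >> h.py <<'E'
def shift(P):
    s=telemetry.read_state();R=np.array(s["orientation"])
    d=R.T@(np.array(P)-np.array(s["tool_pos"]))*1000
    return np.round(d,1),"yaw",round(float(np.degrees(np.arctan2(R[1,0],R[0,0]))),2)
E
python3 - <<'E'
from h import *
c=np.load("w1.npy",allow_pickle=True).item()
b=at_z(c,(444,180),.046);l=at_z(c,(273,217),.024);r=at_z(c,(475,193),.024)
print(b,l,r,np.linalg.norm(l-r),np.degrees(np.arctan2(*(-(l-r)[:1]),(l-r)[1])))
p,q=at_z(c,(293,87),.032),at_z(c,(450,77),.032);d=p-q
print(p,q,np.linalg.norm(d),np.degrees(np.arctan2(-d[0],d[1])))
print(shift([b[0],b[1],.182+.060]))
E
```

```text
[ 0.46543423 -0.08012136  0.046     ] [0.41268215 0.06308674 0.024     ] [ 0.45347074 -0.11744041  0.024     ] 0.18507771703177794 12.731723616630733
[0.52712246 0.05294419 0.032     ] [ 0.54859697 -0.07457913  0.032     ] 0.1293187908082471 9.55874427880891
(array([ 22.4,  96. , 162.6]), 'yaw', 5.77)
```

Request:
drive_tool(translation=[[11,40,0],[22,75,0],[22,98,20],[22,98,60],[22,98,100]], turn=[-3,-6,-8,-8,-8])

```text
time_s: 1.82
tool_pos: [0.464, -0.0784, 0.3045]
orientation: [[0.974, 0.228, 0.004], [0.228, -0.974, 0.001], [0.004, 0.0, -1.0]]
ft_force: [0.6, 0.8, -0.7]
grip_width: 0.0003
grasp_force: 0.0
```

```bash
python3 - <<'E'
from h import *
print(shift([.465,-.082,.182+.050]))
c=calibration("wrist");im=read_camera("wrist")
h=cv2.inRange(im,(0,0,150),(70,70,255));n,_,st,ce=cv2.connectedComponentsWithStats(h)
for i in range(1,n):
    if st[i,4]>300: print(st[i],ce[i],at_z(c,ce[i],.046))
E
```

```text
(array([-0.2,  3.7, 72.5]), 'yaw', 13.2)
[   0   62  127  273 9048] [ 53.62102122 221.75806808] [0.44079235 0.09177545 0.046     ]
[ 307  224   44   42 1160] [328.42672414 244.23793103] [ 0.46608618 -0.08008546  0.046     ]
[110 370  44  25 735] [131.77142857 380.56734694] [0.33406792 0.032559   0.046     ]
```

Request:
drive_tool(translation=[[0,1,35],[1,2,65],[1,2,74],[1,2,79],[1,2,83]], turn=[0,0,0,0,0])

```text
time_s: 2.28
tool_pos: [0.4653, -0.0786, 0.2225]
orientation: [[0.973, 0.232, -0.002], [0.232, -0.973, -0.001], [-0.002, 0.0, -1.0]]
ft_force: [-4.5, 0.6, 9.8]
grip_width: 0.0006
grasp_force: 5.7
```

Request:
drive_tool(translation=[[0,0,0],[0,0,-5],[0,0,-40],[0,0,-80],[0,0,-120]], turn=[0,0,0,0,0])

```text
time_s: 2.7
tool_pos: [0.4654, -0.0786, 0.345]
orientation: [[0.973, 0.232, 0.003], [0.232, -0.973, 0.0], [0.003, 0.001, -1.0]]
ft_force: [1.2, 0.6, -0.0]
grip_width: 0.0006
grasp_force: 0.0
```

Request:
drive_tool(translation=[[0,-5,-20],[0,-10,-50],[0,-10,-60],[0,-10,-60],[0,-10,-60]], turn=[0,0,0,0,0], fingers=87)

```text
time_s: 3.12
tool_pos: [0.4627, -0.0689, 0.4036]
orientation: [[0.973, 0.232, 0.005], [0.232, -0.973, 0.001], [0.005, -0.0, -1.0]]
ft_force: [0.9, 0.9, 0.3]
grip_width: 0.0259
grasp_force: 0.0
```

```bash
python3 - <<'E'
from h import *
c=calibration("wrist");im=read_camera("wrist")
cv2.imwrite("pics/w2.png",im)
np.save("w2.npy",c,allow_pickle=True)
print(telemetry.read_state()["tool_pos"])
E
```

```text
[ 0.46251105 -0.06895468  0.40226936]
```

View pics/w2.png

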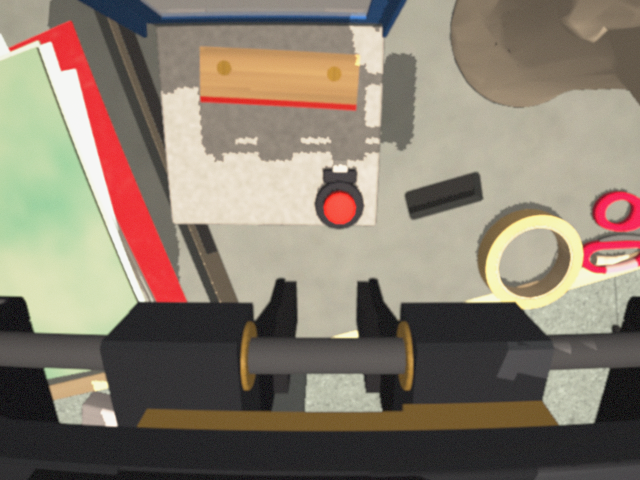

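The lid is open. The template's wood runs from (201,47) to (361,56) at the back, and its red front face runs from about (201,100) to (357,107). Next I'll fit the stripe by colour.

```bash
cat >> h.py <<'E'
def stripe(im,c,box):
    x0,y0,x1,y1=box
    m=cv2.inRange(im[y0:y1,x0:x1],(0,0,110),(90,80,255)); m[:, :]=m
    k,_l,st,_=cv2.connectedComponentsWithStats(m); i=1+np.argmax(st[1:,4]); m=(_l==i)
    xs=np.where(m.any(0))[0]
    top=np.array([[x,np.where(m[:,x])[0].min()-.5] for x in xs]);bot=np.array([[x,np.where(m[:,x])[0].max()+.5] for x in xs])
    out=[]
    for pts,z in((top,.032),(bot,.024)):
        f=np.polyfit(pts[4:-4,0],pts[4:-4,1],1)
        P,Q=[at_z(c,(x+x0,np.polyval(f,x)+y0),z) for x in(xs[0]-.5,xs[-1]+.5)]
        d=P-Q;out.append((P,Q))
        print("z",z,P.round(4),Q.round(4),"mid",((P+Q)/2).round(4),"len",np.linalg.norm(d).round(4),"yaw",np.degrees(np.arctan2(-d[0],d[1])).round(2))
    return out
E
python3 - <<'E'
from h import *
c=np.load("w2.npy",allow_pickle=True).item();im=cv2.imread("pics/w2.png")
stripe(im,c,(190,85,370,120))
for uv in((201,47),(361,56)):print(at_z(c,uv,.032).round(4))
for uv in((173,223),(376,224)):print(at_z(c,uv,.024).round(4))
print(at_z(c,(339,208),.046))
E
```

```text
z 0.032 [0.529  0.0535 0.032 ] [ 0.5513 -0.0733  0.032 ] mid [ 0.5401 -0.0099  0.032 ] len 0.1288 yaw 9.99
z 0.024 [0.5248 0.0553 0.024 ] [ 0.548  -0.0748  0.024 ] mid [ 0.5364 -0.0097  0.024 ] len 0.1321 yaw 10.11
[0.5672 0.0594 0.032 ]
[ 0.5894 -0.0682  0.032 ]
[0.4117 0.0641 0.024 ]
[ 0.4542 -0.1184  0.024 ]
[ 0.46594533 -0.07991453  0.046     ]
```

Request:
drive_tool(translation=[[17,-36,0],[34,-72,0],[51,-108,0],[68,-144,0],[85,-181,0]], turn=[7,14,21,28,35], fingers=87)

```text
time_s: 3.58
tool_pos: [0.5017, 0.1184, 0.4006]
orientation: [[0.941, -0.339, -0.002], [-0.339, -0.941, -0.001], [-0.002, 0.002, -1.0]]
ft_force: [0.8, -0.3, 0.8]
grip_width: 0.0631
grasp_force: 0.0
```

```bash
python3 -c "
from h import *
print(shift([.57,.44,.40]))"
```

```text
(array([-4.460e+01, -3.258e+02,  1.000e-01]), 'yaw', -19.79)
```

Request:
drive_tool(translation=[[-4,-32,0],[-8,-65,0],[-13,-98,0],[-17,-130,0],[-22,-163,0]], turn=[7,14,21,28,33])

```text
time_s: 4.0
tool_pos: [0.5353, 0.2794, 0.4001]
orientation: [[0.605, -0.796, -0.002], [-0.796, -0.605, -0.002], [0.0, 0.003, -1.0]]
ft_force: [0.3, 0.7, 0.1]
grip_width: 0.0859
grasp_force: 0.0
```

```bash
python3 -c "
from h import *
print(shift([.57,.44,.40]))"
```

```text
(array([-106.8, -124.8,   -0.3]), 'yaw', -52.74)
```

Request:
drive_tool(translation=[[-21,-25,0],[-43,-50,0],[-64,-75,0],[-86,-100,0],[-106,-124,0]], turn=[6,12,18,24,25])

```text
time_s: 4.42
tool_pos: [0.569, 0.4393, 0.3996]
orientation: [[0.214, -0.977, -0.002], [-0.977, -0.214, -0.002], [0.002, 0.003, -1.0]]
ft_force: [0.7, 0.3, 0.5]
grip_width: 0.0872
grasp_force: 0.0
```

```bash
python3 - <<'E'
from h import *
c=calibration("wrist");im=read_camera("wrist")
cv2.imwrite("pics/w3.png",im)
np.save("w3.npy",c,allow_pickle=True)
print(telemetry.read_state()["tool_pos"],shift([.6,.34,.3]))
E
```

```text
[0.56952363 0.44410049 0.3978761 ] (array([108.2,  -6.9,  97.9]), 'yaw', -77.33)
```

View pics/w3.png

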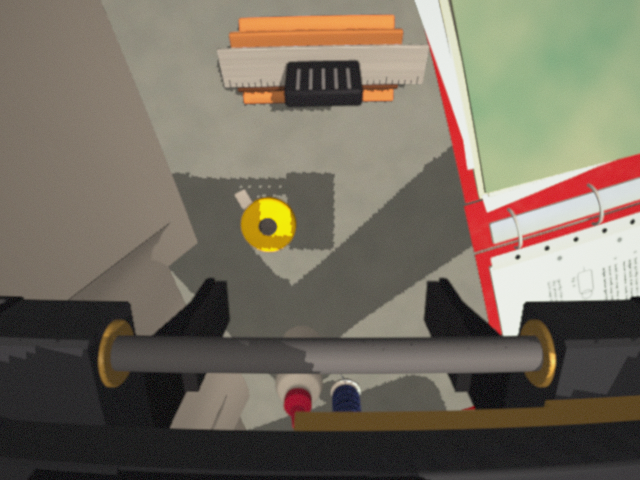

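The rule's plate corners are at (218,50), (427,45), (221,87) and (422,82). The grip's base edge is at about (289,62) to (358,61), and its top-left edge at (287,105) to (362,104). I'll fit the pose with the known 35° tilt.

```bash
python3 - <<'E'
from h import *
from scipy.optimize import least_squares
from scipy.spatial.transform import Rotation as Ro
c=np.load("w3.npy",allow_pickle=True).item()
X=np.array([[16,80,4],[16,-80,4],[-16,80,4],[-16,-80,4],[7,28,4],[7,-28,4],[-7,28,48],[-7,-28,48]])/1000
U=np.array([(218,50),(427,45),(221,87),(422,82),(289,62),(358,61),(287,105),(362,104)],float)
R=lambda y:Ro.from_euler("ZY",[y,-np.radians(35)]).as_matrix()
f=lambda p:(proj(c,X@R(p[3]).T+p[:3])-U).ravel()
r=least_squares(f,[.6,.33,.04,np.radians(-78)],loss="soft_l1")
p=r.x;print(p[:3].round(4),np.degrees(p[3]),f(p).reshape(-1,2).round(1).tolist())
g=p[:3]+R(p[3])@[0,0,.030];print("grasp",g.round(4))
print("min corner z",(X@R(p[3]).T+p[:3])[:4,2])
P=g+[0,0,.164];print(shift(P))
E
```

```text
[0.5959 0.3259 0.0329] -76.25822995420185 [[0.4, 0.4], [0.2, 0.1], [5.6, -0.2], [-1.1, -0.1], [-2.0, -3.4], [0.9, -4.2], [-1.1, 2.1], [0.2, 1.2]]
grasp [0.5918 0.3427 0.0575]
min corner z [0.04533234 0.04533234 0.0269779  0.0269779 ]
(array([103.8,   0.4, 176.5]), 'yaw', -77.33)
```

```bash
python3 - <<'E'
from h import *
from scipy.optimize import least_squares
from scipy.spatial.transform import Rotation as Ro
c=np.load("w3.npy",allow_pickle=True).item();s=calibration("scene")
X=np.array([[16,80,4],[16,-80,4],[-16,80,4],[-16,-80,4],[7,28,4],[7,-28,4],[-7,28,48],[-7,-28,48]])/1000
U=np.array([(218,50),(427,45),(221,87),(422,82),(289,62),(358,61),(287,105),(362,104)],float)
Y=np.array([[7,28,48],[7,-28,48],[7,-28,4],[7,28,4]])/1000
V=np.array([(226.8,147.6),(208.4,161.2),(220.4,176.4),(235.6,162.8)])
R=lambda y:Ro.from_euler("ZY",[y,-np.radians(35)]).as_matrix()
f=lambda p:np.r_[(proj(c,X@R(p[3]).T+p[:3])-U).ravel(),2*(proj(s,Y@R(p[3]).T+p[:3])-V).ravel()]
for z in(.022,.026,.030,.034):
    r=least_squares(lambda q:f([q[0],q[1],z,q[2]]),[.6,.33,np.radians(-78)],loss="soft_l1");p=np.r_[r.x[:2],z,r.x[2]]
    print(z,r.cost,p.round(4),f(p)[16:].round(1))
E
```

```text
0.022 92.76538481207848 [ 0.5955  0.3259  0.022  -1.331 ] [ 4.9  9.5  8.4  8.9  8.7 12.6 10.4 12.5]
0.026 73.80316281626435 [ 0.5955  0.3262  0.026  -1.3311] [4.2 6.4 7.5 5.7 7.9 9.6 9.7 9.5]
0.03 55.909210797114625 [ 0.5956  0.3264  0.03   -1.3304] [3.5 3.2 6.7 2.5 7.2 6.5 9.1 6.5]
0.034 42.32644459921658 [ 0.5956  0.3265  0.034  -1.3298] [ 2.8  0.   5.9 -0.6  6.5  3.5  8.5  3.5]
```

Request:
drive_tool(translation=[[35,0,5],[70,0,20],[104,0,40],[104,0,80],[104,0,110]], turn=[-1,-1,-1,-1,-1])

```text
time_s: 4.88
tool_pos: [0.5915, 0.3333, 0.289]
orientation: [[0.232, -0.973, -0.002], [-0.973, -0.232, -0.001], [0.0, 0.003, -1.0]]
ft_force: [-0.2, 0.9, -1.4]
grip_width: 0.0869
grasp_force: 0.0
```

```bash
python3 - <<'E'
from h import *
c=calibration("wrist");im=read_camera("wrist")
cv2.imwrite("pics/w4.png",im)
np.save("w4.npy",c,allow_pickle=True)
print(shift([.5918,.3427,.0575+.164]))
E
```

```text
(array([-9.2, -5.3, 59.5]), 'yaw', -76.64)
```

View pics/w4.png

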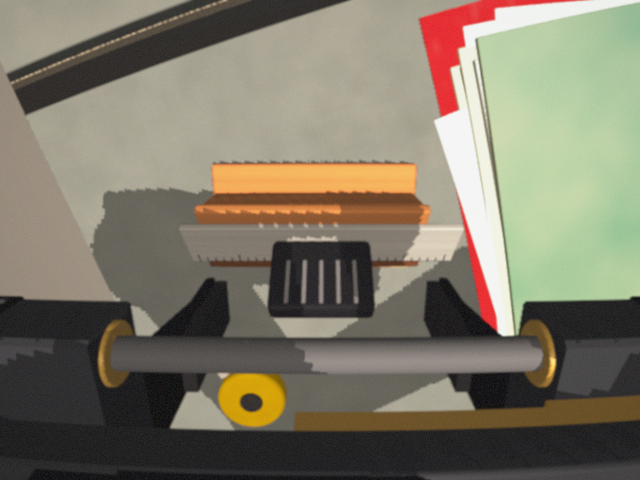

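The grip is centred between the fingers, with base corners at (275,243) and (369,242) and its lower edge at (269,316) to (374,315). The plate corners are at (180,226), (463,226), (195,263) and (452,260). One quick refit.

```bash
python3 - <<'E'
from h import *
from scipy.optimize import least_squares
from scipy.spatial.transform import Rotation as Ro
c=np.load("w4.npy",allow_pickle=True).item()
X=np.array([[16,80,4],[16,-80,4],[-16,80,4],[-16,-80,4],[7,28,4],[7,-28,4],[-7,28,48],[-7,-28,48]])/1000
U=np.array([(180,226),(465,226),(195,264),(452,261),(275,243),(369,242),(269,317),(374,316)],float)
R=lambda y:Ro.from_euler("ZY",[y,-np.radians(35)]).as_matrix()
f=lambda p:(proj(c,X@R(p[3]).T+p[:3])-U).ravel()
p=least_squares(f,[.6,.33,.04,np.radians(-78)],loss="soft_l1").x
print(p[:3].round(4),np.degrees(p[3]),f(p).reshape(-1,2).round(1).tolist())
g=p[:3]+R(p[3])@[0,0,.030];print("grasp",g.round(4),shift(g+[0,0,.164]))
E
```

```text
[0.595  0.3269 0.038 ] -76.62930470659958 [[0.3, 1.8], [-0.5, 1.8], [-0.4, -4.5], [-1.2, -1.5], [-1.2, -5.6], [2.1, -4.6], [1.3, 1.4], [0.2, 2.4]]
grasp [0.591  0.3437 0.0626] (array([-10.3,  -4.7,  54.4]), 'yaw', -76.64)
```

Request:
drive_tool(translation=[[-10,-4,5],[-10,-4,30],[-10,-4,48],[-10,-4,56],[-10,-4,56]], turn=[0,0,0,0,0])

```text
time_s: 5.35
tool_pos: [0.5928, 0.3473, 0.2342]
orientation: [[0.236, -0.972, -0.002], [-0.972, -0.236, -0.002], [0.002, 0.003, -1.0]]
ft_force: [-1.6, 0.4, 0.5]
grip_width: 0.0869
grasp_force: 0.0
```

Request:
drive_tool(translation=[[0,0,0],[0,0,0],[0,0,0],[0,0,0],[0,0,0]], turn=[0,0,0,0,0], fingers=40)

```text
time_s: 5.77
tool_pos: [0.5932, 0.3468, 0.2368]
orientation: [[0.235, -0.972, 0.001], [-0.972, -0.235, 0.001], [-0.001, -0.001, -1.0]]
ft_force: [0.0, 0.5, 0.0]
grip_width: 0.0616
grasp_force: 0.0
```

The TCP sits about 12 mm higher than planned. I'll reopen slightly, lower, then close.

Request:
drive_tool(translation=[[0,0,0],[0,0,0],[2,0,6],[2,0,12],[2,0,12]], turn=[0,0,0,0,0], fingers=80)

```text
time_s: 6.18
tool_pos: [0.5937, 0.3448, 0.2231]
orientation: [[0.235, -0.972, 0.0], [-0.972, -0.235, 0.0], [0.0, -0.0, -1.0]]
ft_force: [0.2, 0.5, 1.3]
grip_width: 0.0792
grasp_force: 0.6
```

Request:
drive_tool(translation=[[0,0,0],[0,0,0],[0,0,0],[0,0,0],[0,0,0]], turn=[0,0,0,0,0])

```text
time_s: 6.6
tool_pos: [0.5934, 0.3447, 0.2236]
orientation: [[0.235, -0.972, -0.0], [-0.972, -0.235, -0.0], [0.0, 0.001, -1.0]]
ft_force: [-0.1, 0.5, -0.6]
grip_width: 0.08
grasp_force: 0.1
```

Good height. Close.

Request:
drive_tool(translation=[[0,0,0],[0,0,0],[0,0,0],[0,0,0],[0,0,0]], turn=[0,0,0,0,0], fingers=40)

```text
time_s: 7.02
tool_pos: [0.5933, 0.3447, 0.2237]
orientation: [[0.235, -0.972, -0.001], [-0.972, -0.235, -0.001], [0.0, 0.001, -1.0]]
ft_force: [0.6, -0.8, -0.3]
grip_width: 0.0557
grasp_force: 30.0
```

Request:
drive_tool(translation=[[0,0,0],[0,0,0],[0,0,0],[0,0,0],[0,0,0]], turn=[0,0,0,0,0])

```text
time_s: 7.43
tool_pos: [0.5934, 0.3447, 0.2237]
orientation: [[0.235, -0.972, -0.001], [-0.972, -0.235, -0.0], [0.0, 0.001, -1.0]]
ft_force: [-1.8, -0.9, 0.9]
grip_width: 0.0558
grasp_force: 30.0
```

Request:
drive_tool(translation=[[0,0,-5],[0,0,-20],[0,0,-45],[0,0,-75],[0,0,-110]], turn=[0,0,0,0,0])

```text
time_s: 7.85
tool_pos: [0.5934, 0.3446, 0.3332]
orientation: [[0.235, -0.972, -0.002], [-0.972, -0.235, -0.002], [0.001, 0.003, -1.0]]
ft_force: [0.0, 0.0, -1.5]
grip_width: 0.0552
grasp_force: 30.0
```

```bash
python3 - <<'E'
from h import *
c=calibration("wrist");im=read_camera("wrist")
cv2.imwrite("pics/w5.png",im)
np.save("w5.npy",c,allow_pickle=True)
s=telemetry.read_state();print(s["tool_pos"],s["grip_width"],s["grasp_force"])
E
```

```text
[0.59518799 0.34549167 0.34374308] 0.05561500527015575 30.022101227004896
```

View pics/w5.png

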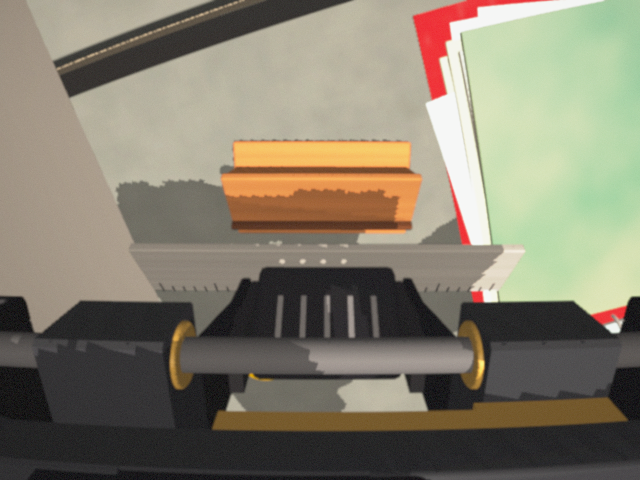

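The rule is held securely at 55.6 mm, still tilted, with plate corners at about (131,246), (523,250), (163,291) and (491,289). I'll fit its in-hand pose and work out the landing targets.

```bash
python3 - <<'E'
from h import *
from scipy.optimize import least_squares
from scipy.spatial.transform import Rotation as Ro
c=np.load("w5.npy",allow_pickle=True).item()
s=telemetry.read_state();T=np.array(s["orientation"]);o=np.array(s["tool_pos"]);yaw=np.arctan2(T[1,0],T[0,0])
X=np.array([[16,80,4],[16,-80,4],[-16,80,4],[-16,-80,4]])/1000
U=np.array([(131,246),(523,250),(163,291),(491,289)],float)
R=lambda t,y:Ro.from_euler("ZY",[y,-t]).as_matrix()
f=lambda p:np.r_[(proj(c,X@R(p[3],p[4]).T+p[:3])-U).ravel(),(p[3]-np.radians(35))*20]
p=least_squares(f,[.6,.33,.14,.6,yaw]).x
print(p[:3].round(4),np.degrees(p[3:]),f(p).round(1))
print("rule org in tool mm",(T.T@(p[:3]-o)*1000).round(1),"low edge in tool",(T.T@(R(p[3],p[4])@[-.016,0,0]+p[:3]-o)*1000).round(1),"yaw tool",np.degrees(yaw))
a=np.radians(10.05);ex=np.array([np.cos(a),np.sin(a),0]);e=np.array([.538,-.010,0])
for d in(.048,.03):print(d,(e-ex*d).round(4), shift(np.r_[(e-ex*d)[:2],.38]))
E
```

```text
[0.5967 0.3286 0.1439] [ 34.22995963 -76.66370073] [ 3.2  2.4 -2.8 -0.2 -4.4 -2.8  4.   0.3 -0.3]
rule org in tool mm [ 17.4   5.3 199.7] low edge in tool [  4.2   5.3 208.7] yaw tool -76.309905599626
0.048 [ 0.4907 -0.0184  0.    ] (array([328.7, 187.1, -39.9]), 'yaw', -76.31)
0.03 [ 0.5085 -0.0152  0.    ] (array([329.8, 169.1, -39.7]), 'yaw', -76.31)
```

Request:
drive_tool(translation=[[28,16,-10],[57,32,-20],[86,48,-30],[115,64,-35],[144,80,-35]], turn=[-6,-12,-18,-24,-30])

```text
time_s: 8.32
tool_pos: [0.5495, 0.1848, 0.3706]
orientation: [[0.694, -0.72, 0.004], [-0.72, -0.694, 0.002], [0.001, -0.004, -1.0]]
ft_force: [0.6, -0.2, -0.3]
grip_width: 0.0557
grasp_force: 30.0
```

```bash
python3 -c "
from h import *
print(shift([.494,-.018,.36]))"
```

```text
(array([107.6, 180.6,   9.9]), 'yaw', -46.08)
```

Request:
drive_tool(translation=[[16,27,0],[32,54,0],[48,81,0],[64,108,0],[80,135,0]], turn=[-6,-12,-18,-24,-30])

```text
time_s: 8.73
tool_pos: [0.5064, 0.0336, 0.3691]
orientation: [[0.961, -0.277, 0.002], [-0.277, -0.961, 0.0], [0.002, -0.001, -1.0]]
ft_force: [0.9, 0.3, -1.2]
grip_width: 0.0554
grasp_force: 30.0
```

```bash
python3 -c "
from h import *
print(shift([.494,-.018,.30]))"
```

```text
(array([ 2.2, 53.1, 69.1]), 'yaw', -16.1)
```

Request:
drive_tool(translation=[[0,11,0],[0,22,5],[1,33,20],[2,44,40],[2,53,60]], turn=[-6,-12,-18,-24,-26])

```text
time_s: 9.15
tool_pos: [0.494, -0.0172, 0.309]
orientation: [[0.985, 0.17, 0.004], [0.17, -0.985, 0.001], [0.004, -0.0, -1.0]]
ft_force: [1.0, 0.4, -1.3]
grip_width: 0.0556
grasp_force: 30.0
```

```bash
python3 - <<'E'
from h import *
c=calibration("wrist");im=read_camera("wrist")
cv2.imwrite("pics/w6.png",im)
np.save("w6.npy",c,allow_pickle=True)
print(shift([.494,-.018,.245]),telemetry.read_state()["tool_pos"])
E
```

```text
(array([ 2.6,  0.1, 59.5]), 'yaw', 9.61) [ 0.49179332 -0.01827483  0.30449614]
```

View pics/w6.png

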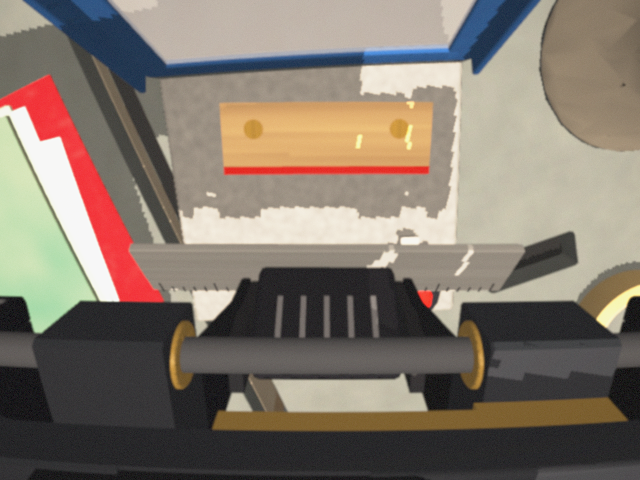

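The rule is over the bed and parallel to the red stripe, which runs from (224,170) to (429,170). Next: re-measure the stripe from here, then lower in small steps until contact.

```bash
python3 - <<'E'
from h import *
c=np.load("w6.npy",allow_pickle=True).item();im=cv2.imread("pics/w6.png")
stripe(im,c,(210,155,445,185))
E
```

```text
z 0.032 [0.5289 0.0534 0.032 ] [ 0.5515 -0.0728  0.032 ] mid [ 0.5402 -0.0097  0.032 ] len 0.1281 yaw 10.16
z 0.024 [0.5234 0.0547 0.024 ] [ 0.5469 -0.0758  0.024 ] mid [ 0.5352 -0.0106  0.024 ] len 0.1327 yaw 10.2
```

Request:
drive_tool(translation=[[2,0,20],[2,0,40],[2,0,60],[2,0,64],[2,0,64]], turn=[0,0,0,0,0])

```text
time_s: 9.62
tool_pos: [0.4959, -0.016, 0.2442]
orientation: [[0.986, 0.166, -0.002], [0.166, -0.986, -0.001], [-0.002, 0.001, -1.0]]
ft_force: [0.2, 0.2, -1.3]
grip_width: 0.0555
grasp_force: 30.0
```

Request:
drive_tool(translation=[[0,0,2],[0,0,4],[0,0,6],[0,0,6],[0,0,6]], turn=[0,0,0,0,0])

```text
time_s: 10.03
tool_pos: [0.496, -0.016, 0.2393]
orientation: [[0.986, 0.167, 0.001], [0.167, -0.986, 0.0], [0.001, -0.0, -1.0]]
ft_force: [0.7, -0.1, -1.6]
grip_width: 0.0555
grasp_force: 30.0
```

Request:
drive_tool(translation=[[0,0,2],[0,0,4],[0,0,5],[0,0,5],[0,0,5]], turn=[0,0,0,0,0])

```text
time_s: 10.45
tool_pos: [0.4959, -0.0161, 0.2336]
orientation: [[0.986, 0.166, -0.0], [0.166, -0.986, -0.0], [-0.0, 0.0, -1.0]]
ft_force: [-0.3, -0.4, -1.7]
grip_width: 0.0562
grasp_force: 30.0
```

Request:
drive_tool(translation=[[0,0,2],[0,0,3],[0,0,4],[0,0,4],[0,0,4]], turn=[0,0,0,0,0])

```text
time_s: 10.87
tool_pos: [0.4959, -0.0161, 0.2297]
orientation: [[0.986, 0.167, -0.0], [0.167, -0.986, -0.0], [-0.0, 0.0, -1.0]]
ft_force: [-0.3, 0.9, -1.2]
grip_width: 0.0554
grasp_force: 30.0
```

Request:
drive_tool(translation=[[0,0,1],[0,0,2],[0,0,3],[0,0,3],[0,0,3]], turn=[0,0,0,0,0])

```text
time_s: 11.28
tool_pos: [0.4959, -0.0161, 0.2267]
orientation: [[0.986, 0.167, -0.0], [0.167, -0.986, -0.0], [-0.0, 0.0, -1.0]]
ft_force: [-0.4, 0.2, -0.9]
grip_width: 0.0558
grasp_force: 30.0
```

Request:
drive_tool(translation=[[0,0,1],[0,0,2],[0,0,3],[0,0,3],[0,0,3]], turn=[0,0,0,0,0])

```text
time_s: 11.7
tool_pos: [0.4958, -0.0161, 0.2237]
orientation: [[0.986, 0.167, -0.0], [0.167, -0.986, -0.0], [-0.0, 0.0, -1.0]]
ft_force: [-0.3, -0.7, -1.5]
grip_width: 0.0555
grasp_force: 30.0
```

Request:
drive_tool(translation=[[0,0,1],[0,0,2],[0,0,2],[0,0,3],[0,0,3]], turn=[0,0,0,0,0])

```text
time_s: 12.12
tool_pos: [0.4958, -0.0161, 0.2206]
orientation: [[0.986, 0.166, -0.0], [0.166, -0.986, -0.0], [-0.0, -0.0, -1.0]]
ft_force: [-1.1, -0.1, -1.1]
grip_width: 0.0554
grasp_force: 30.0
```

Request:
drive_tool(translation=[[0,0,1],[0,0,2],[0,0,2],[0,0,2],[0,0,2]], turn=[0,0,0,0,0])

```text
time_s: 12.53
tool_pos: [0.4959, -0.0161, 0.2188]
orientation: [[0.986, 0.166, 0.0], [0.166, -0.986, -0.0], [0.0, 0.0, -1.0]]
ft_force: [0.6, 0.3, -1.5]
grip_width: 0.0557
grasp_force: 30.0
```

No contact yet, and the right finger is close to the latch block. I'll shift 9 mm left (tool -y) for clearance, then keep lowering.

Request:
drive_tool(translation=[[0,-4,0],[0,-9,0],[0,-9,0],[0,-9,1],[0,-9,2]], turn=[0,0,0,0,0])

```text
time_s: 12.95
tool_pos: [0.4944, -0.007, 0.2168]
orientation: [[0.986, 0.167, 0.0], [0.167, -0.986, 0.0], [0.0, -0.0, -1.0]]
ft_force: [-0.3, 0.0, -0.7]
grip_width: 0.0555
grasp_force: 30.0
```

Request:
drive_tool(translation=[[0,0,1],[0,0,2],[0,0,2],[0,0,2],[0,0,2]], turn=[0,0,0,0,0])

```text
time_s: 13.37
tool_pos: [0.4944, -0.007, 0.2163]
orientation: [[0.986, 0.167, 0.001], [0.167, -0.986, -0.0], [0.0, 0.0, -1.0]]
ft_force: [-4.0, 2.4, 11.1]
grip_width: 0.0562
grasp_force: 30.1
```

Contact at 11 N. Now I'll roll the rule flat about its low edge by moving the grip toward the template along the arc.

Request:
drive_tool(translation=[[2,0,0.3],[4,0,0.5],[6,0,0.8],[8,0,1.3],[8,0,1.3]], turn=[0,0,0,0,0])

```text
time_s: 13.78
tool_pos: [0.4994, -0.0064, 0.2155]
orientation: [[0.986, 0.167, -0.011], [0.167, -0.986, -0.003], [-0.011, 0.001, -1.0]]
ft_force: [-15.5, 3.9, 26.6]
grip_width: 0.0555
grasp_force: 34.7
```

```bash
cat > look.py <<'E'
from h import *
import sys
c=calibration("wrist");im=read_camera("wrist");n=sys.argv[1]
cv2.imwrite(f"pics/{n}.png",im);np.save(n+".npy",c,allow_pickle=True)
s=telemetry.read_state();print(s["time_s"],s["tool_pos"],s["ft_force"],s["grip_width"])
E
python3 look.py w7
```

```text
13.8333 [ 0.49929248 -0.00639673  0.2154932 ] [-14.83983754   4.39186977  27.30051222] 0.055796575637563905
```

Request:
drive_tool(translation=[[2,0,-0.5],[4,0,-0.5],[6,0,-0.5],[8,0,-0.2],[8,0,-0.2]], turn=[0,0,0,0,0])

```text
time_s: 14.25
tool_pos: [0.507, -0.0057, 0.2155]
orientation: [[0.986, 0.166, -0.012], [0.166, -0.986, -0.004], [-0.012, 0.002, -1.0]]
ft_force: [-13.2, -0.1, 25.6]
grip_width: 0.0554
grasp_force: 34.6
```

```bash
python3 look.py w8; python3 - <<'E'
from h import *
for n in("w6","w7","w8"):
    im=cv2.imread(f"pics/{n}.png");g=cv2.cvtColor(im,cv2.COLOR_BGR2GRAY).astype(float)
    for x0 in(190,455):
        p=g[200:305,x0:x0+25].mean(1);d=np.abs(p[3:]-p[:-3]);k=[i for i in range(2,len(d)-2) if d[i]==d[i-2:i+3].max() and d[i]>12]
        print(n,x0,[(200+i+2,int(d[i])) for i in k])
c=np.load("w8.npy",allow_pickle=True).item();s=telemetry.read_state();T=np.array(s["orientation"]);o=np.array(s["tool_pos"])
h=.0235
for t in(35,25,15,5,0):
    a=np.radians(t);f=lambda x,z:[x*np.cos(a)-(z-h)*np.sin(a)*1,0.06,.164-(x*np.sin(a)+(z-h)*np.cos(a))]
    print(t,proj(c,[T@f(x,.004)+o for x in(.016,-.016)]).round(0).tolist())
E
```

```text
14.3 [ 0.50693342 -0.00570492  0.21548382] [-13.75910006  -0.25193184  25.1957031 ] 0.055616467573942945
w6 190 [(207, 59), (244, 81), (252, 16), (290, 79)]
w6 455 [(244, 34), (250, 17), (253, 12), (275, 18), (291, 55)]
w7 190 [(210, 64), (221, 38), (251, 12), (254, 12)]
w7 455 [(209, 72), (219, 47), (252, 19), (260, 18), (264, 17), (275, 20), (293, 14), (297, 18)]
w8 190 [(227, 62), (238, 40), (251, 12), (254, 13)]
w8 455 [(204, 14), (225, 69), (236, 42), (247, 13), (252, 20), (265, 18), (269, 13), (275, 20), (293, 18), (297, 15)]
35 [[475.0, 260.0], [455.0, 298.0]]
25 [[471.0, 260.0], [454.0, 308.0]]
15 [[468.0, 261.0], [454.0, 317.0]]
5 [[464.0, 265.0], [455.0, 327.0]]
0 [[463.0, 267.0], [455.0, 332.0]]
```

Lower edge has moved out of view and the TCP height stayed constant while sliding, so the rule appears to be flat. I'll ease the downward load, then slide toward the template, watching the force.

Request:
drive_tool(translation=[[0,0,-0.5],[0,0,-1],[0,0,-1.5],[0,0,-1.5],[0,0,-1.5]], turn=[0,0,0,0,0])

```text
time_s: 14.72
tool_pos: [0.5099, -0.0048, 0.2157]
orientation: [[0.986, 0.167, -0.001], [0.167, -0.986, -0.001], [-0.002, 0.001, -1.0]]
ft_force: [-3.1, -1.0, 6.8]
grip_width: 0.0558
grasp_force: 34.0
```

```bash
python3 look.py w9; python3 - <<'E'
from h import *
im=cv2.imread("pics/w9.png");a=cv2.resize(im[190:320,100:560],(800,226),interpolation=3)
cv2.imwrite("pics/c9.png",a)
E
```

```text
14.7667 [ 0.50986069 -0.00485107  0.21567939] [-3.08750936 -1.21521162  7.09827933] 0.05574821045991058
```

View pics/c9.png

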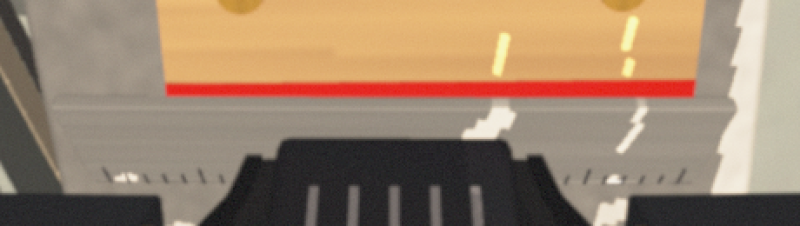

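The crop shows the rule still tilted about 30°: its far edge keeps the same image length and row as when it was in hand, so it slid instead of rolling. I'll lift a little, back off 12 mm, touch down lightly and crack the fingers open so it drops flat, caged between them.

Request:
drive_tool(translation=[[0,0,-4],[-4,0,-4],[-8,0,-4],[-12,0,-4],[-12,0,-4]], turn=[0,0,0,0,0])

```text
time_s: 15.18
tool_pos: [0.4972, -0.0068, 0.2188]
orientation: [[0.986, 0.166, -0.002], [0.166, -0.986, -0.0], [-0.002, -0.0, -1.0]]
ft_force: [-0.6, -1.0, -1.0]
grip_width: 0.0554
grasp_force: 33.7
```

Request:
drive_tool(translation=[[0,0,1],[0,0,2],[0,0,3],[0,0,3.3],[0,0,3.3]], turn=[0,0,0,0,0])

```text
time_s: 15.6
tool_pos: [0.4985, -0.0065, 0.2159]
orientation: [[0.986, 0.167, 0.0], [0.167, -0.986, -0.0], [0.0, 0.0, -1.0]]
ft_force: [-1.2, -0.2, -0.1]
grip_width: 0.0557
grasp_force: 33.8
```

Request:
drive_tool(translation=[[0,0,0],[0,0,0],[0,0,0],[0,0,0],[0,0,0]], turn=[0,0,0,0,0], fingers=62)

```text
time_s: 16.02
tool_pos: [0.4984, -0.0065, 0.2159]
orientation: [[0.986, 0.166, 0.0], [0.166, -0.986, 0.0], [0.0, -0.0, -1.0]]
ft_force: [-1.0, -0.6, -0.6]
grip_width: 0.0623
grasp_force: 0.0
```

```bash
python3 look.py w10; python3 - <<'E'
from h import *
im=cv2.imread("pics/w10.png");g=cv2.cvtColor(im,cv2.COLOR_BGR2GRAY).astype(int)
for x in(180,200,220,460):print(x,[int(v) for v in g[196:310:3,x-2:x+3].mean(1)])
m=cv2.inRange(im,(0,0,110),(90,80,255));ys,xs=np.where(m[150:300,180:480]);print("stripe rows",np.percentile(ys+150,[2,98]),np.percentile(xs+180,[1,99]))
for y in(215,225,235,245,255):
  print(y,[int(v) for v in g[y-1:y+2,100:180:4].mean(0)],[int(v) for v in g[y-1:y+2,470:560:4].mean(0)])
E
```

```text
16.0667 [ 0.498364   -0.00653257  0.21593949] [ 0.30141044 -0.82382779  0.59723193] 0.062051962734200224
180 [141, 142, 142, 143, 142, 140, 137, 136, 129, 132, 154, 158, 159, 158, 154, 154, 157, 155, 157, 160, 154, 156, 158, 158, 155, 155, 161, 159, 158, 149, 154, 146, 141, 142, 143, 138, 100, 85]
200 [173, 175, 176, 176, 177, 155, 92, 90, 92, 134, 154, 157, 159, 159, 155, 154, 156, 155, 157, 159, 155, 155, 158, 160, 157, 155, 161, 157, 158, 156, 159, 151, 136, 139, 140, 141, 142, 139]
220 [172, 174, 176, 176, 176, 154, 92, 93, 91, 136, 153, 158, 160, 160, 155, 154, 157, 157, 156, 161, 157, 156, 157, 158, 157, 154, 159, 157, 157, 156, 157, 151, 137, 137, 136, 126, 75, 28]
460 [163, 162, 164, 166, 165, 102, 93, 92, 96, 124, 158, 159, 159, 158, 161, 160, 162, 158, 159, 163, 164, 165, 167, 162, 158, 159, 161, 158, 159, 150, 138, 140, 135, 137, 138, 142, 142, 136]
stripe rows [211. 222.] [197. 477.]
215 [128, 98, 99, 99, 70, 90, 139, 140, 137, 138, 139, 141, 143, 144, 143, 139, 139, 143, 140, 140] [96, 93, 91, 93, 92, 90, 92, 92, 111, 141, 142, 142, 143, 144, 224, 223, 226, 221, 181, 178
[... 179 characters left out ...]
42, 219, 225, 223, 222, 214, 182, 182, 180, 180, 182]
235 [66, 66, 82, 117, 98, 98, 106, 137, 140, 139, 139, 141, 158, 158, 159, 158, 159, 157, 157, 158] [159, 159, 158, 160, 159, 160, 160, 159, 159, 159, 140, 139, 139, 201, 225, 228, 226, 202, 182, 180, 179, 179, 180]
245 [66, 69, 66, 66, 126, 98, 99, 124, 136, 138, 139, 138, 155, 154, 157, 156, 157, 157, 156, 157] [162, 163, 161, 162, 160, 161, 161, 162, 162, 150, 138, 139, 158, 228, 224, 221, 221, 189, 180, 181, 181, 182, 180]
255 [67, 67, 67, 67, 69, 108, 103, 104, 134, 134, 132, 131, 145, 157, 155, 156, 155, 159, 156, 156] [163, 164, 164, 164, 165, 165, 165, 165, 165, 143, 141, 143, 225, 224, 223, 224, 219, 185, 182, 180, 181, 180, 180]
```

The rule has dropped flat: it spans about 67 px by 361 px, which matches 32 by 160 mm lying on the bed. Next I'll measure the gap and parallelism.

```bash
cat > gap.py <<'E'
from h import *
import sys
n=sys.argv[1];im=cv2.imread(f"pics/{n}.png");c=np.load(n+".npy",allow_pickle=True).item()
m=cv2.inRange(im,(0,0,110),(90,80,255));m[:180]=0;m[300:]=0
k,l,st,_=cv2.connectedComponentsWithStats(m);i=max(range(1,k),key=lambda i:st[i,2]);x,y,w,h=st[i,:4];print("stripe box",x,y,w,h)
cols=np.arange(x+6,x+w-6)
top=[np.where(l[:,u]==i)[0].min()-.5 for u in cols];bot=[np.where(l[:,u]==i)[0].max()+.5 for u in cols]
ft,fb=np.polyfit(cols,top,1),np.polyfit(cols,bot,1)
g=cv2.GaussianBlur(cv2.cvtColor(im,cv2.COLOR_BGR2GRAY),(5,1),0).astype(float)
a,b=[at_z(c,(u,np.polyval(ft,u)),.032) for u in(x,x+w)];d=(a-b)/np.linalg.norm(a-b);nrm=np.array([d[1],-d[0],0])
print("tmpl yaw",np.degrees(np.arctan2(-d[0],d[1])).round(2),"len",np.linalg.norm(a-b).round(4),"mid",((a+b)/2).round(4))
for u in range(x+5,x+w-5,25):
    v=np.polyval(fb,u);P=at_z(c,(u,v),.028);print(u,v.round(1),"edge behind template face mm",((a-P)@nrm*1000).round(2))
E
python3 gap.py w10
python3 - <<'E'
from h import *
c=np.load("w10.npy",allow_pickle=True).item()
for z in(.024,.028):
  print([at_z(c,uv,z).round(4).tolist() for uv in((147,224),(508,224))])
im=cv2.imread("pics/w10.png")
for x in(197,260,330,400,470):print(x,im[206:230,x].tolist()[::2])
E
```

```text
stripe box 194 211 195 12
tmpl yaw 9.95 len 0.081 mid [0.5361 0.0138 0.032 ]
199 222.7 edge behind template face mm 5.62
224 222.5 edge behind template face mm 5.62
249 222.3 edge behind template face mm 5.61
274 222.1 edge behind template face mm 5.59
299 221.9 edge behind template face mm 5.58
324 221.7 edge behind template face mm 5.56
349 221.5 edge behind template face mm 5.54
374 221.4 edge behind template face mm 5.52
[[0.5178, 0.0767, 0.024], [0.5445, -0.0814, 0.024]]
[[0.5193, 0.0751, 0.028], [0.5454, -0.0793, 0.028]]
197 [[108, 169, 218], [113, 170, 221], [105, 160, 215], [64, 98, 213], [23, 31, 220], [28, 35, 219], [29, 39, 222], [23, 33, 220], [56, 65, 218], [127, 141, 177], [139, 152, 162], [138, 153, 164]]
260 [[108, 167, 217], [107, 167, 218], [99, 153, 216], [53, 74, 221], [38, 42, 224], [30, 39, 222], [28, 38, 222], [30, 39, 222], [63, 72, 212], [127, 142, 168], [139, 152, 163], [140, 154, 165]]
330 [[103, 164, 214], [106, 166, 215], [85, 133, 213], [44, 56, 222], [36, 45, 225], [25, 37, 223], [31, 43, 223], [27, 38, 221], [80, 85, 197], [128, 143, 154], [137, 152, 163], [140, 154, 163]]
400 [[119, 189, 232], [105, 166, 218], [79, 118, 217], [34, 47, 225], [32, 39, 223], [33, 39, 221], [34, 41, 223], [41, 49, 220], [87, 93, 166], [130, 142, 152], [139, 152, 163], [141, 154, 167]]
470 [[103, 159, 209], [101, 154, 209], [64, 96, 213], [32, 43, 223], [39, 48, 223], [35, 40, 222], [37, 43, 222], [44, 54, 217], [102, 112, 153], [129, 142, 151], [144, 159, 170], [145, 158, 171]]
```

```bash
cat > gap2.py <<'E'
from h import *
import sys
n=sys.argv[1];im=cv2.imread(f"pics/{n}.png");c=np.load(n+".npy",allow_pickle=True).item()
lo,hi,L,Rr,X0,X1=[int(v) for v in sys.argv[2:8]]
print("cam",np.round(c["position"],3))
g=cv2.cvtColor(im,cv2.COLOR_BGR2GRAY).astype(float)
red=im[:,:,2].astype(float)-im[:,:,1]
pr=[]
for u in range(X0+8,X1-8):
    p=red[lo:hi,u];k=np.where(p>90)[0].max();pr.append((u,lo+k+(p[k]-90)/(p[k]-p[k+1])))
pr=np.array(pr);f=np.polyfit(*pr.T,1)
A,B=[at_z(c,(u,np.polyval(f,u)),.032) for u in(X0,X1)]
d=(A-B)/np.linalg.norm(A-B);nr=np.array([d[1],-d[0],0]);yw=lambda d:np.degrees(np.arctan2(-d[0],d[1])).round(2)
print("face mid",((A+B)/2).round(4),"yaw",yw(d),"len",np.linalg.norm(A-B).round(4))
E=[]
for q in (range(L+6,X0-4),range(X1+5,Rr-6)):
    for u in q:
        p=g[lo:hi,u-1:u+2].mean(1);e=np.convolve(p,[1,1,0,-1,-1],"valid");k=np.argmax(e);E.append((u,lo+k+2))
E=np.array(E,float);print("edge rows",np.median(E[E[:,0]<X0,1]),np.median(E[E[:,0]>X1,1]),"face rows",np.polyval(f,[X0,X1]).round(1))
P,Q=[at_z(c,(np.median(s[:,0]),np.median(s[:,1])),.028) for s in(E[E[:,0]<X0],E[E[:,0]>X1])]
e=(P-Q)/np.linalg.norm(P-Q);print("rule edge yaw",yw(e))
ends=[at_z(c,(u,np.median(E[:,1])),.028) for u in(L,Rr)];M=(ends[0]+ends[1])/2
print("rule len",np.linalg.norm(ends[0]-ends[1]).round(4),"along offset mm",((M-(A+B)/2)@d*1000).round(1))
for S in(P,Q):print("gap mm",((A-S)@nr*1000).round(2))
E
python3 gap2.py w10 205 240 147 508 194 478; python3 -c "
from h import *
print(shift([.5,0,.2]))"
```

```text
cam [0.58  0.006 0.195]
face mid [ 0.5348 -0.0054  0.032 ] yaw 9.97 len 0.1193
edge rows 223.0 224.0 face rows [223.1 221.4]
rule edge yaw 9.41
rule len 0.1564 along offset mm 3.6
gap mm 1.01
gap mm 2.35
(array([ 2.7, -6.2, 15.9]), 'yaw', 9.58)
```

The rule sits within about 1–2 mm of the stripe and is near parallel, offset about 9 mm along it. I'll move the fingers over the grip (18 mm forward), regrip, centre it and push it flush.

Request:
drive_tool(translation=[[6,0,0],[12,0,0],[18,0,0],[18,0,0],[18,0,0]], turn=[0,0,0,0,0])

```text
time_s: 16.48
tool_pos: [0.5165, -0.0034, 0.2157]
orientation: [[0.986, 0.166, 0.0], [0.166, -0.986, 0.0], [0.0, -0.0, -1.0]]
ft_force: [0.7, 0.4, -0.1]
grip_width: 0.0618
grasp_force: 0.0
```

Request:
drive_tool(translation=[[0,0,0],[0,0,0],[0,0,0],[0,0,0],[0,0,0]], turn=[-0.4,-0.4,-0.4,-0.4,-0.4], fingers=40)

```text
time_s: 16.9
tool_pos: [0.5158, -0.0036, 0.2157]
orientation: [[0.985, 0.173, -0.001], [0.173, -0.985, -0.0], [-0.001, -0.0, -1.0]]
ft_force: [-0.1, -0.3, -1.8]
grip_width: 0.0557
grasp_force: 30.0
```

Request:
drive_tool(translation=[[0,2,0],[0,4,0],[0,6,0],[0,7,0],[0,7,0]], turn=[0,0,0,0,0])

```text
time_s: 17.32
tool_pos: [0.5173, -0.0107, 0.2158]
orientation: [[0.985, 0.173, -0.0], [0.173, -0.985, -0.0], [-0.0, 0.0, -1.0]]
ft_force: [-0.3, 0.0, -1.3]
grip_width: 0.0558
grasp_force: 30.0
```

Now push toward the template gently.

Request:
drive_tool(translation=[[0.5,0,0],[1,0,0],[1.5,0,0],[2,0,0],[2,0,0]], turn=[0,0,0,0,0])

```text
time_s: 17.73
tool_pos: [0.5186, -0.0102, 0.2158]
orientation: [[0.985, 0.173, -0.002], [0.173, -0.985, -0.001], [-0.002, 0.0, -1.0]]
ft_force: [-4.0, 0.0, 1.4]
grip_width: 0.0557
grasp_force: 30.0
```

Request:
drive_tool(translation=[[0.5,0,0],[1,0,0],[1,0,0],[1,0,0],[1,0,0]], turn=[0,0,0,0,0])

```text
time_s: 18.15
tool_pos: [0.519, -0.0102, 0.2158]
orientation: [[0.985, 0.173, -0.004], [0.173, -0.985, -0.001], [-0.004, 0.0, -1.0]]
ft_force: [-5.8, -0.1, 4.3]
grip_width: 0.0554
grasp_force: 30.0
```

Request:
drive_tool(translation=[[0.5,0,0],[1,0,0],[1.5,0,0],[1.5,0,0],[1.5,0,0]], turn=[0,0,0,0,0])

```text
time_s: 18.57
tool_pos: [0.5196, -0.0101, 0.2158]
orientation: [[0.985, 0.173, -0.007], [0.173, -0.985, -0.002], [-0.007, 0.0, -1.0]]
ft_force: [-9.0, 0.0, 7.3]
grip_width: 0.0558
grasp_force: 29.9
```

Request:
drive_tool(translation=[[0,0,0],[0,0,0],[0,0,0],[0,0,0],[0,0,0]], turn=[0,0,0,0,0], fingers=66)

```text
time_s: 18.98
tool_pos: [0.5222, -0.0095, 0.216]
orientation: [[0.985, 0.173, 0.001], [0.173, -0.985, 0.0], [0.001, -0.0, -1.0]]
ft_force: [0.4, -0.8, 0.0]
grip_width: 0.0655
grasp_force: 0.0
```

```bash
python3 look.py w11; python3 - <<'E'
from h import *
im=cv2.imread("pics/w11.png");g=cv2.cvtColor(im,cv2.COLOR_BGR2GRAY).astype(int);red=im[:,:,2].astype(int)-im[:,:,1]
m=(red>90)[225:290];r=np.where(m[:,150:540].any(1))[0]+225;print("red rows",r.min(),r.max())
for x in(165,200,300,480,500):print(x,[int(v) for v in g[230:300:2,x-2:x+3].mean(1)])
for y in(260,268,276):print(y,[int(v) for v in g[y-1:y+2,130:200:3].mean(0)],[int(v) for v in g[y-1:y+2,470:540:3].mean(0)])
xs=np.where((red>90)[240:262,150:540].sum(0)>3)[0]+150;print(xs.min(),xs.max())
E
```

```text
19.0333 [ 0.52208662 -0.00955541  0.21591936] [ 0.69219482 -0.2576051  -0.14291115] 0.0655366106404626
red rows 262 274
165 [143, 141, 140, 139, 136, 136, 138, 137, 140, 140, 142, 145, 146, 146, 144, 142, 141, 139, 126, 112, 147, 155, 156, 158, 158, 158, 156, 153, 154, 155, 156, 153, 157, 160, 156]
200 [178, 178, 178, 178, 180, 182, 180, 176, 173, 174, 174, 174, 176, 175, 176, 175, 149, 101, 90, 89, 89, 107, 149, 159, 159, 159, 157, 154, 154, 157, 156, 155, 156, 159, 159]
300 [180, 180, 177, 178, 177, 177, 177, 178, 178, 174, 169, 169, 169, 170, 172, 174, 150, 97, 92, 91, 89, 103, 144, 157, 159, 158, 157, 155, 153, 153, 146, 77, 29, 31, 30]
480 [182, 179, 177, 174, 172, 171, 169, 171, 171, 167, 162, 161, 160, 160, 160, 161, 136, 109, 108, 103, 113, 137, 158, 159, 160, 157, 160, 162, 161, 162, 161, 160, 159, 160, 163]
500 [140, 140, 140, 139, 137, 137, 138, 138, 142, 143, 144, 143, 141, 141, 140, 143, 143, 144, 143, 124, 134, 159, 159, 156, 157, 154, 155, 154, 153, 153, 150, 149, 149, 145, 146]
260 [139, 140, 141, 143, 141, 145, 140, 139, 138, 141, 144, 144, 141, 139, 137, 139, 141, 1
[... 159 characters left out ...]
[136, 138, 141, 139, 141, 143, 144, 140, 120, 118, 118, 118, 118, 119, 118, 119, 118, 119, 107, 88, 89, 91, 90, 90] [92, 90, 91, 93, 119, 120, 119, 114, 121, 122, 125, 138, 138, 140, 143, 195, 196, 182, 181, 181, 183, 182, 181, 180]
276 [143, 143, 143, 144, 143, 140, 142, 144, 157, 158, 160, 158, 160, 160, 159, 159, 159, 160, 160, 158, 158, 158, 160, 158] [158, 159, 159, 160, 160, 159, 159, 159, 159, 159, 159, 142, 138, 140, 136, 183, 192, 182, 183, 182, 182, 180, 180, 180]Traceback (most recent call last):
  File "<stdin>", line 6, in <module>
    return umr_minimum(a, axis, None, out, keepdims, initial, where)
ValueError: zero-size array to reduction operation minimum which has no identity
```

```bash
python3 gap2.py w11 258 288 153 502 185 482 | head -2; python3 - <<'E'
from h import *
c=np.load("w11.npy",allow_pickle=True).item();im=cv2.imread("pics/w11.png");red=im[:,:,2].astype(float)-im[:,:,1];g=cv2.cvtColor(im,cv2.COLOR_BGR2GRAY).astype(float)
def last(x):
    p=red[262:285,x-3:x+4].mean(1);k=np.where(p>80)[0].max();return 262+k+(p[k]-80)/(p[k]-p[k+1])
def up(x):
    p=g[264:280,x-4:x+5].mean(1);k=np.where(p>138)[0];k=[i for i in k if i and p[i-1]<=138][0];return 264+k-1+(138-p[k-1])/(p[k]-p[k-1])
F=[at_z(c,(x,last(x)),.032) for x in(195,470)];R=[at_z(c,(x,up(x)),.028) for x in(168,493)]
print([last(x) for x in(195,470)],[up(x) for x in(168,493)])
d=F[0]-F[1];d/=np.linalg.norm(d);e=R[0]-R[1];n=np.array([d[1],-d[0],0])
print("yaws",[np.degrees(np.arctan2(-q[0],q[1])) for q in(d,e)],"gaps",[(F[0]-r)@n*1000 for r in R])
E
```

```text
cam [0.604 0.004 0.195]
face mid [ 0.5357 -0.0112  0.032 ] yaw 10.05 len 0.1301
[np.float64(273.3076923076923), np.float64(272.9120879120879)] [np.float64(269.34586466165416), np.float64(270.2287581699346)]
yaws [np.float64(10.070920937714524), np.float64(9.819295202148018)] gaps [np.float64(-0.15484808410150502), np.float64(0.4853996059009496)]
```

The gap is about 0.2 mm, the yaw difference 0.25° and the offset about 3 mm. I'll retreat straight up and check the lid.

Request:
drive_tool(translation=[[0,0,-15],[0,0,-45],[0,0,-80],[0,0,-115],[0,0,-150]], turn=[0,0,0,0,0])

```text
time_s: 19.45
tool_pos: [0.5215, -0.0097, 0.3675]
orientation: [[0.985, 0.173, 0.0], [0.173, -0.985, -0.0], [0.0, 0.0, -1.0]]
ft_force: [1.6, 0.7, 0.4]
grip_width: 0.0658
grasp_force: 0.0
```

Request:
drive_tool(translation=[[-20,0,0],[-40,0,0],[-50,0,0],[-50,0,0],[-50,0,0]], turn=[0,0,0,0,0])

```text
time_s: 19.87
tool_pos: [0.4726, -0.0183, 0.366]
orientation: [[0.985, 0.174, 0.001], [0.174, -0.985, -0.0], [0.001, 0.0, -1.0]]
ft_force: [-0.6, -0.5, -0.9]
grip_width: 0.0657
grasp_force: 0.0
```

```bash
python3 look.py w12; python3 - <<'E'
from h import *
c=np.load("w12.npy",allow_pickle=True).item();im=cv2.imread("pics/w12.png").astype(int)
red=im[:,:,2]-im[:,:,1];blue=im[:,:,0]-im[:,:,2]
P=proj(c,[[.529,.0534,.032],[.5515,-.0728,.032]]);print("stripe expected",P.round())
# rule expected corners flush
a=np.radians(10.05);ex=np.array([np.cos(a),np.sin(a)]);ey=np.array([-ex[1],ex[0]]);o=np.array([.5357,-.0112])-.016*ex+.003*ey
print("rule corners expected",proj(c,[np.r_[o+sx*.016*ex+sy*.08*ey,.028] for sx in(1,-1) for sy in(1,-1)]).round().tolist())
print("grip top exp",proj(c,[np.r_[o+sx*.007*ex+sy*.028*ey,.072] for sx in(1,-1) for sy in(1,-1)]).round().tolist())
g=cv2.cvtColor(im.astype(np.uint8),cv2.COLOR_BGR2GRAY)
d=(g<50)&(np.indices(g.shape)[0]<290);k,l,st,_=cv2.connectedComponentsWithStats(d.astype(np.uint8))
print([s.tolist() for s in st[1:] if s[4]>400])
b=np.where(blue>60);print("blue box",b[1].min(),b[0].min(),b[1].max(),b[0].max())
E
```

```text
19.9167 [ 0.47315969 -0.01815053  0.36586677] [ 0.6982487   0.16518792 -0.16703606] 0.06556103412679917
stripe expected [[244. 127.]
 [415. 126.]]
rule corners expected [[222.0, 133.0], [431.0, 133.0], [225.0, 174.0], [428.0, 174.0]]
grip top exp [[284.0, 150.0], [369.0, 150.0], [285.0, 171.0], [368.0, 171.0]]
[[122, 0, 228, 108, 3743], [444, 0, 32, 41, 466], [287, 146, 80, 24, 1449], [469, 203, 68, 31, 491]]
blue box 129 0 480 44
```

```bash
python3 -c "
from h import *
print(hand_in())"
```

```text
the job is handed in; nothing more can be done
None
```

The job is handed in: the lid is open and the rule lies flat and grip up on the bed, flush with the red-striped edge (gap about 0.2 mm, parallel within about 0.3°, about 3 mm off centre by my camera measurements); I moved neither the spools nor the tape, and the system gave no verdict.

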